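# Close a bean tin in the crank press

## Task

Close the bean tin in the lid press: push the slide that carries it fully home under the press plate, then wind the crank on top clockwise by its spinning grip until the press has pushed the tin's raised lid fully down. Then wind the crank back about two turns so that the plate stands well clear, and leave the closed tin upright in its nest on the slide. Let the press do the pushing, not your fingers, and do not disturb the things standing around.

Things in the scene. Friction and masses are not known exactly. Their poses are not given: they have to be found in the camera images.
- press: Grey bench screw press for pressing lids into tins, fixed to the worktop: base 165 x 160 mm, 18 mm thick; two steel columns 17 mm thick, 132 mm apart along its y; crosshead 168 mm wide (y), 56 mm deep (x), 176 to 204 mm high (nuts on it to 220 mm); crank on top. Origin: on the screw's axis at the worktop. Its -x is the loading side, where the slide comes out, roughly towards the robot; z up.
- crank_axis (a point): Point on the vertical axis of the crank and screw, 264 mm above the worktop (the height of the middle of the crank's grip).
- crank_grip (a point): Middle of the crank's black upright grip: 64 mm tall (228 to 292 mm above the worktop; pin end to 298), 24 to 27 mm thick, spinning freely on its pin; it rides on a circle of 60 mm radius about the crank axis. The crank arm and hub below reach up to 232 mm; the screw's end stands up on the axis, never above 243 mm. Take it from above.
- crank (a joint): Crank angle, rad, over several turns. 0: plate highest (a stop). Grows clockwise seen from above, lowering the plate 8 mm a turn; at 25.1 (4 turns) the plate reaches the lid of a fully closed tin; a stop ends the travel at 27.0. Starts at 7.8 to 11.1 (its arm not over the loading side). Stays where left. Turning takes about 1 N at the grip, 2 to 4 N while pressing.
- slide (a joint): Position of the loading slide, m: 0 pulled out (as it starts), 0.080 fully home against its stop, where the nest is under the press plate. It runs along the press's +x, with about 2 N of friction, and stays where it is left.
- slide_knob (a point): Middle of the black upright knob on the front end of the slide, 67 mm above the worktop: 21 to 23 mm thick, from 55 to 83 mm above the worktop, on a thinner neck; 95 mm in front (press -x) of the middle of the nest. Pinch it from above with the fingers closing across the slide (along the press's y), or push it.
- bean_tin: Round steel bean tin with a plain kraft band, 64 mm across, 85 mm tall without the lid, 0.28 to 0.53 kg, standing loose in the nest of the slide: a low ring 6 mm high and 68 mm inside, floor 26.5 mm above the worktop. Origin: middle of its underside, z up.
- lid (a joint): How far the tin's press-in lid stands above its closed position, m: 0 fully home (flange on the rim, lid top 114 mm above the worktop in the nest), starts at 0.005 to 0.008. It is a tight fit: pushing it down takes about 45 N, which the press makes easily; it stays where it is.
- plate_face (a point): Middle of the flat round underside of the press plate (54 mm across), on the crank's axis: 146 mm above the worktop at crank 0, 114 mm at crank 25.1. The plate hangs on a dark bar that slides on the two columns.
- closed_tin: A tin of the same kind, already closed (64 mm across, 87 mm tall), standing to the press's right (press -y). Not to be disturbed. Origin: middle of its underside.
- dosing_cup: Turned steel dosing cup, 68 mm across, 82 mm tall, standing to the press's left (press +y). Not to be disturbed. Origin: middle of its underside.
- card_stack: Small stack of cards, 54 x 86 mm, 9 mm high, lying on the worktop to the right. Not to be disturbed. Origin: middle of its underside.
- cocoa_shaker: Steel cocoa shaker with a mesh top, 64 mm across, 90 mm tall, standing on the worktop to the left. Not to be disturbed. Origin: middle of its underside.

How it is judged:
By the outcome, as a careful person would: the job done as asked, in the order asked, and still so for the second after the job is handed in, with the robot touching nothing.
It also fails if it takes over 72 s, if anything falls off the work surface, if the arm or the gripper's body presses on something with over 40 N, if the wrist force passes 120 N, or if a joint passes its speed limit or range.

## Robot

A 7-joint arm with a two-finger parallel gripper is mounted at the origin on a cart in front of the work surface, level with it; the furniture and walls round the work are solid. World frame = base frame: x ahead of the robot, y to its left, z up, the work surface at z = 0. Lengths are in m, angles in rad, forces in N, time in s.
With the tool pointing down it reaches from about 0.425 to 0.875 m from the base axis. Payload 4.7 kg.
Tool frame: the origin (TCP) lies between the finger pads; the fingertips stand robot.nose_length ahead of it and the grasp point (between the pads) lies 3 mm ahead of it (robot.nose_length is the distance from the TCP to the fingertips, in m); z points along the fingers, y is the line along which they close (so a half turn about z gives the same grasp; the last joint's range is limited). The gripper opens to 85 mm and grips with 20 to 120 N. Pads are 22 mm wide; open, the fingers measure 114 mm over their backs; the gripper's body (76 mm by 85 mm) begins 54 mm behind the grasp point. The pads swing forward as they close: fully open they stand 13 mm farther back than shut.
Start: joints at [-1.248, 0.321, -0.07, 1.45, 0.023, 1.371, -0.057], TCP at [0.198, 0.619, 0.253] pointing down, gripper open.
Joint ranges: [-2.86, 2.86], [-0.3, 2.09], [-1.38, 1.24], [0.06, 2.45], [-1.56, 4.7], [0.09, 2.05], [-2.69, 2.69]. Speed limits (rad/s): [2.57, 2.57, 3.14, 3.14, 3.14, 3.14, 3.14].

## Interface

Orientations are given as a rotation vector (axis times angle).
In Python, from plant import robot gives the robot as it stands.
- The arm moves only by the tool carry_out, never from a script. Its argument "increments" is a list of rows, each a list of 3 entries, a list of its own where there are three numbers: the shift along the tool's x, y, z as a fraction of full scale, then the turn, a rotation vector about the tool's x, y, z as a fraction of full scale, then the opening, from 0 (shut) to 1 (fully open). In form: [[[tx, ty, tz], [ax, ay, az], claw], ...]. A call has 1 to 20 rows; each row is the pose to reach, as a shift and turn from the pose commanded when the call began, along the tool's axes at that moment; what a row does not reach only later rows make up. Full scale, the value 1, is 250 mm for a shift and 60 degrees for a turn. A row lasts 1/10 s, in which the tool goes at most 50 mm and 8.59 degrees, less where a joint would pass 70% of its speed; a pose out of reach is approached as far as the arm can. A call with a number of a shift or a turn outside -1 to 1 is refused whole. A call with a gripper value outside its range is refused whole. The fingers move at their own pace and stop on an object; the grip force is fixed at half the most. Time passes only in rows, so rows that repeat a pose let the fingers close. It gives the time, the measured TCP pose, the force, the opening and the grip force at its end, in the units of the state.
- robot.sense(): the state, without advancing time (a new reading comes with each control period).
- robot.camera(name): name is "scene" or "top"; returns a dict with "image" (384x512x3 uint8, red, green, blue), "fovy" (degrees; the focal length in pixels is half the picture's height over the tangent of half this angle, whatever the lens; pixels are square), "cx", "cy" (the principal point, pixels), "world_from_camera" (4x4, takes a point from camera to world coordinates). Camera axes: x right, y down, z forward; pixel columns grow to the right and rows downward; lengths in m; the calibration is good to about 2 mm. A picture is of the moment at which its call begins. There is no depth.
- robot.sign_off(): hands the job in; it is judged then, once.
The state is a dict: "time": time; "q": joint angles; "qd": joint speeds; "joint_efforts": joint torques, N m; "position": TCP position; "tool_rot": TCP orientation; "contact_force": force on the tool from outside, world axes, zero at the start; "wrist_torque": the same for the moment, N m; "width": finger opening in m; "gripper_force": force on a finger pad.
Only numpy, scipy, OpenCV 4.12 (cv2) and the standard library are available. Lean on these libraries where they do the work, as an engineer would, in place of code of your own. Each camera call takes 0.05 s, during which the arm holds its last target. There are 200 camera calls.

## Working session

There is one attempt and no reset: what is moved stays moved. The work goes in short steps, Python scripts to look and compute and a tool call to move; the robot and the scene stay as the last step left them, time stands still between calls to the robot, and variables do not carry over. Pictures are saved under pics/ and viewed, at most 10 in all, crops included, and the job is handed in when it is done.

Besides the shell and the picture viewer there is one more tool, called by a JSON object that holds its "method" and its "body", one argument or row to a line. carry_out: Moves the arm, as the interface text tells. Shift numbers are shares of 250 mm and turn numbers shares of 60 degrees, none past 1 either way. Its arguments: {"type":"object","properties":{"increments":{"type":"array"}},"required":["increments"]}

```bash
mkdir -p pics
cat > h.py <<'E'
import numpy as np, cv2
from plant import robot
def shot(n,f=None):
    c=robot.camera(n); c['f']=192/np.tan(np.radians(c['fovy'])/2)
    if f: cv2.imwrite('pics/'+f,c['image'][:,:,::-1])
    return c
def ray(c,u,v):
    T=np.array(c['world_from_camera']); d=T[:3,:3]@np.array([(u-c['cx'])/c['f'],(v-c['cy'])/c['f'],1]); return T[:3,3],d
def onz(c,u,v,z):
    o,d=ray(c,u,v); return o+d*(z-o[2])/d[2]
def proj(c,p):
    T=np.array(c['world_from_camera']); q=T[:3,:3].T@(np.array(p)-T[:3,3]); return q[:2]/q[2]*c['f']+[c['cx'],c['cy']]
E
python3 - <<'E'
from h import *
for n in('scene','top'):
    c=shot(n,n+'0.png'); print(n,c['fovy'],c['cx'],c['cy'],np.round(c['world_from_camera'],3).tolist())
s=robot.sense(); print(s, robot.nose_length)
E
```

```text
scene 42.63746719398193 254.7851108659572 187.0282679122866 [[0.504, -0.419, 0.755, -0.593], [-0.863, -0.246, 0.44, -0.687], [0.001, -0.874, -0.486, 0.864], [0.0, 0.0, 0.0, 1.0]]
top 46.15166026423133 256.62590493500056 197.43639771820088 [[0.024, -0.985, 0.169, 0.283], [-1.0, -0.025, -0.003, -0.05], [0.008, -0.168, -0.986, 1.611], [0.0, 0.0, 0.0, 1.0]]
{'time': 0.1, 'q': array([-1.2478903 ,  0.3217473 , -0.07006093,  1.45156014,  0.02261018,
        1.37080431, -0.05690965]), 'qd': array([-0.00156096, -0.00279138, -0.00096957, -0.00233604, -0.00043952,
        0.00070476, -0.00110979]), 'joint_efforts': array([-2.01221214e-04, -4.94877398e+01, -3.84084955e-01, -3.15209448e+01,
        1.29738677e-02,  7.53277796e-03, -7.74093856e-07]), 'position': array([0.19747375, 0.61880734, 0.2523301 ]), 'tool_rot': array([-4.83125564e-01, -3.10406313e+00,  2.71082543e-03]), 'contact_force': array([ 0.5485137 ,  0.56131669, -0.45149964]), 'wrist_torque': array([-0.0455108 , -0.00020573,  0.01159824]), 'gripper_force': 0.0, 'width': 0.08515382723545646} 0.022
```

View pics/scene0.png

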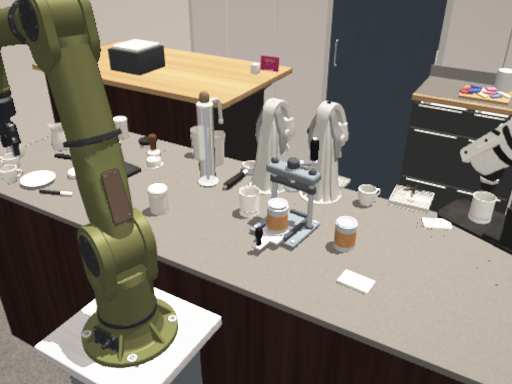

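View pics/top0.png

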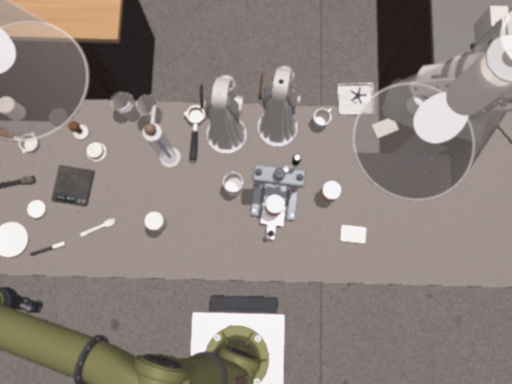

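The scene view shows the press around (288,205), the slide knob at (259,235) and the crank grip at (314,150). In the top view the knob is at (271,234), the crosshead at (278,177) and the grip at (296,159). I'll enlarge crops of both.

Run:
```python
import cv2,numpy as np
a=cv2.imread('pics/scene0.png')[130:260,225:375]; b=cv2.imread('pics/top0.png')[140:250,215:350]
a=cv2.resize(a,None,fx=4,fy=4,interpolation=2);b=cv2.resize(b,None,fx=5,fy=5,interpolation=2)
cv2.imwrite('pics/s1.png',a);cv2.imwrite('pics/t1.png',b)
```

```text
(no output)
```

View pics/s1.png

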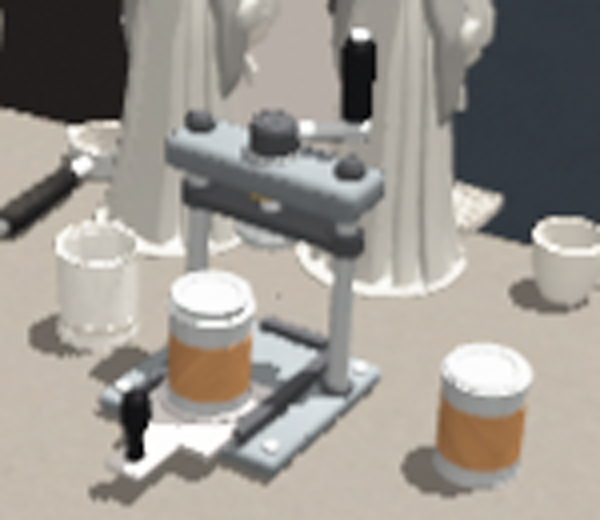

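View pics/t1.png

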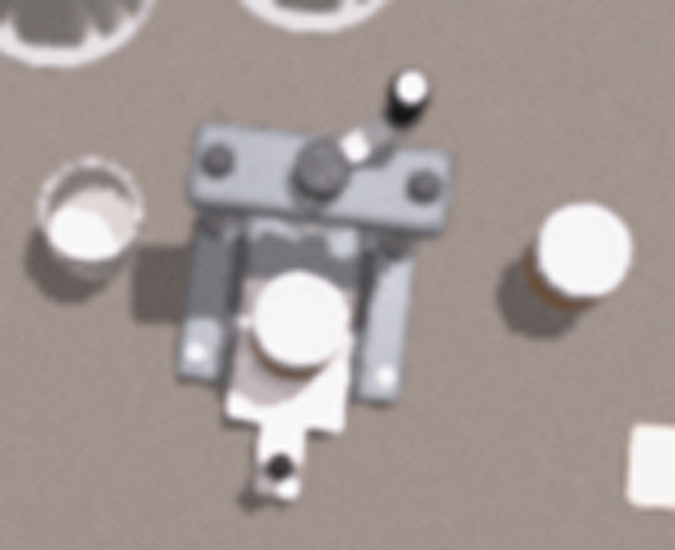

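The crops show the knob top at top-view pixel (271,232.7), the nuts at (258.4,172) and (300,177.2), the hub at (279.4,173.6) and the pin end at (297,157.4). In the scene view, the middle of the black grip is at (314.5,150) and the knob is at about (259,230).

Run:
```python
from h import *
t=shot('top');s=shot('scene')
def tri(a,b):
    o1,d1=ray(t,*a);o2,d2=ray(s,*b);k=np.linalg.lstsq(np.c_[d1,-d2],o2-o1,rcond=None)[0]
    p,q=o1+k[0]*d1,o2+k[1]*d2; return np.round((p+q)/2,4),round(np.linalg.norm(p-q),4)
def blob(c,x0,y0,x1,y1,th=45):
    m=(c['image'][y0:y1,x0:x1].max(2)<th).astype(np.uint8)
    n,_,st,ce=cv2.connectedComponentsWithStats(m)
    return [(r[4],(r[0]+x0,r[1]+y0,r[2],r[3]),np.round(k+[x0,y0],1)) for r,k in zip(st[1:],ce[1:]) if r[4]>8]
print('top knob',blob(t,262,222,282,242),'grip',blob(t,286,148,310,170))
print('sc knob',blob(s,250,222,268,250),'grip',blob(s,305,134,325,165))
n1=onz(t,258.4,172,.215);n2=onz(t,300,177.2,.215);print('nuts',n1,n2,(n1+n2)/2,np.linalg.norm(n1-n2))
d=n1-n2; yaw=np.arctan2(-d[0],d[1]);print('yaw',np.degrees(yaw))
print('knob',onz(t,271,232.7,.08),onz(s,259,230.5,.075),tri((271,232.7),(259,229)))
print('grip',onz(t,297,157.4,.296),onz(s,314.5,150,.260),tri((297,157.4),(314.5,139)))
print('lid',onz(t,215+299/5,140+318/5,.12),onz(s,225+211/4,130+293/4,.12))
print('tin2',onz(t,215+584/5,140+249/5,.087)); print('cup',onz(t,215+90/5,140+205/5,.082))
```

```text
top knob [] grip [(np.int32(12), (np.int32(293), np.int32(161), np.int32(5), np.int32(4)), array([294.9, 162.3]))]
sc knob [(np.int32(79), (np.int32(255), np.int32(228), np.int32(7), np.int32(17)), array([258.3, 235.3]))] grip [(np.int32(140), (np.int32(311), np.int32(140), np.int32(8), np.int32(20)), array([314.2, 149.7]))]
nuts [ 0.60331597 -0.05864358  0.215     ] [ 0.5898873  -0.19082133  0.215     ] [ 0.59660164 -0.12473246  0.215     ] 0.13285814217585162
yaw -5.801091503083332
knob [ 0.42402626 -0.10731311  0.08      ] [ 0.42041579 -0.11048204  0.075     ] (array([ 0.4245, -0.1077,  0.0768]), np.float64(0.0007))
grip [ 0.63270397 -0.17314301  0.296     ] [ 0.62832415 -0.17728675  0.26      ] (array([ 0.6336, -0.1732,  0.2921]), np.float64(0.0007))
lid [ 0.51820001 -0.11669263  0.12      ] [ 0.51409224 -0.12001264  0.12      ]
tin2 [ 0.57654409 -0.31365188  0.087     ]
cup [0.59967157 0.02770427 0.082     ]
```

Run:
```python
from h import *
t=shot('top');s=shot('scene')
def tri(a,b):
    o1,d1=ray(t,*a);o2,d2=ray(s,*b);k=np.linalg.lstsq(np.c_[d1,-d2],o2-o1,rcond=None)[0]
    p,q=o1+k[0]*d1,o2+k[1]*d2; return np.round((p+q)/2,4),round(np.linalg.norm(p-q),4)
print('front edges z0',onz(t,278,144,0),onz(t,226,150,0),onz(s,320,201,0),onz(s,270,190,0))
print('head R',tri((281,72),(330,105)),tri((281,80),(328,112)),'L',tri((226,80),(275,103)))
print('tower',tri((151,130),(205,97)),'shaker',onz(t,154,221,.09))
```

```text
front edges z0 [ 0.76077245 -0.1299499   0.        ] [0.73273398 0.06158473 0.        ] [ 0.77958433 -0.14697277  0.        ] [0.7600616  0.03862281 0.        ]
head R (array([ 0.8975, -0.1156,  0.3055]), np.float64(0.0107)) (array([ 0.8799, -0.1172,  0.2866]), np.float64(0.0104)) L (array([0.8658, 0.0633, 0.2918]), np.float64(0.0336))
tower (array([0.6981, 0.2619, 0.3253]), np.float64(0.0034)) shaker [0.45282331 0.29009869 0.09      ]
```

Run:
```python
import cv2
a=cv2.imread('pics/scene0.png')[85:215,240:370];b=cv2.imread('pics/top0.png')[60:190,200:330]
cv2.imwrite('pics/hd.png',cv2.hconcat([cv2.resize(x,(400,400),interpolation=2) for x in(a,b)]))
```

```text
(no output)
```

View pics/hd.png

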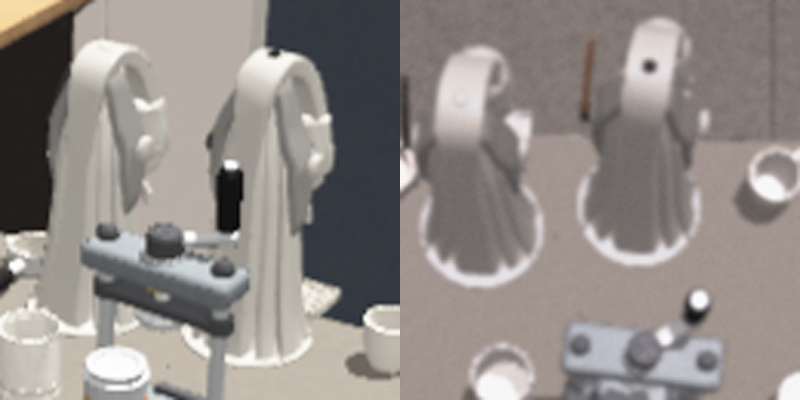

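Everything checks out: nut spacing is 132.9 mm, grip radius 60 mm, and the knob and nest match the press frame. The statues are clear of the crank circle. Next I'll plan the approach.

```bash
cat >> h.py <<'E'
from scipy.spatial.transform import Rotation as Ro
AX=np.array([.5966,-.1247,0]);PY=np.array([.101,.9949,0]);PX=np.array([.9949,-.101,0])
RT=np.c_[-PX,PY,[0,0,-1]]
def go(*pts):
    s=robot.sense();R=Ro.from_rotvec(s['tool_rot']).as_matrix()
    print('t',s['time'],'pos',s['position'].round(4),'F',s['contact_force'].round(2),'w',s['width'])
    print('turn',(np.degrees(Ro.from_matrix(R.T@RT).as_rotvec())/60).round(4))
    for p in pts: print(p,(R.T@(np.array(p)-s['position'])/.25).round(4))
E
python3 - <<'E'
from h import *
go((.41,.42,.26),(.46,.25,.26),(.4225,-.107,.2))
E
```

```text
t 0.3 pos [0.1975 0.6191 0.2529] F [ 0.34 -0.63  0.51] w 0.08568283631503738
turn [-0.0006 -0.     -0.1982]
(0.41, 0.42, 0.26) [-1.0517 -0.5005 -0.0279]
(0.46, 0.25, 0.26) [-1.4489 -1.0875 -0.0274]
(0.4225, -0.107, 0.2) [-1.7399 -2.4934  0.2135]
```

{"method": "carry_out", "body": {
  "increments": [
    [[-0.2, -0.1, -0.02], [0, 0, -0.1], 0.7],
    [[-0.4, -0.2, -0.02], [0, 0, -0.2], 0.7],
    [[-0.6, -0.3, -0.02], [0, 0, -0.2], 0.7],
    [[-0.8, -0.4, -0.02], [0, 0, -0.2], 0.7],
    [[-0.96, -0.5, -0.02], [0, 0, -0.2], 0.7],
    [[-1, -0.68, -0.02], [0, 0, -0.2], 0.7],
    [[-1, -0.84, -0.02], [0, 0, -0.2], 0.7],
    [[-1, -1, -0.02], [0, 0, -0.2], 0.7],
    [[-1, -1, -0.02], [0, 0, -0.2], 0.7]
  ]
}}

```text
time: 1.2
position: [0.3597, 0.2998, 0.2584]
tool_rot: [-0.166, -3.137, 0.002]
contact_force: [0.2, 0.1, 0.9]
width: 0.0598
gripper_force: 0.0
```

Run:
```python
from h import *
go((.45,.1,.2),(.4225,-.107,.18))
```

```text
t 1.2 pos [0.3597 0.2998 0.2584] F [0.21 0.14 0.87] w 0.05976932139624746
turn [-0.0013 -0.0005 -0.0042]
(0.45, 0.1, 0.2) [-0.4437 -0.7563  0.2344]
(0.4225, -0.107, 0.18) [-0.4215 -1.5911  0.3156]
```

{"method": "carry_out", "body": {
  "increments": [
    [[-0.2, -0.15, 0], [0, 0, -0.004], 0.7],
    [[-0.4, -0.3, 0], [0, 0, -0.004], 0.7],
    [[-0.44, -0.5, 0.05], [0, 0, -0.004], 0.7],
    [[-0.44, -0.7, 0.1], [0, 0, -0.004], 0.7],
    [[-0.43, -0.85, 0.15], [0, 0, -0.004], 0.7],
    [[-0.42, -1, 0.2], [0, 0, -0.004], 0.7],
    [[-0.42, -1, 0.2], [0, 0, -0.004], 0.7]
  ]
}}

```text
time: 1.9
position: [0.4381, 0.0399, 0.2067]
tool_rot: [-0.163, -3.134, 0.003]
contact_force: [-0.3, 0.4, 0.8]
width: 0.0598
gripper_force: 0.0
```

Run:
```python
from h import *
go((.4235,-.107,.13),(.4235,-.107,.073))
```

```text
t 1.9 pos [0.4381 0.0399 0.2067] F [-0.32  0.45  0.76] w 0.05984314871106954
turn [-0.002  -0.0027 -0.0028]
(0.4235, -0.107, 0.13) [-0.0037 -0.5899  0.308 ]
(0.4235, -0.107, 0.073) [-0.0044 -0.5894  0.536 ]
```

{"method": "carry_out", "body": {
  "increments": [
    [[0, -0.2, 0.05], [0, 0, 0], 0.7],
    [[0, -0.4, 0.1], [0, 0, 0], 0.7],
    [[0, -0.56, 0.2], [0, 0, 0], 0.7],
    [[-0.004, -0.59, 0.3], [0, 0, 0], 0.7],
    [[-0.004, -0.59, 0.4], [0, 0, 0], 0.7],
    [[-0.004, -0.59, 0.5], [0, 0, 0], 0.7],
    [[-0.004, -0.59, 0.53], [0, 0, 0], 0.7],
    [[-0.004, -0.59, 0.53], [0, 0, 0], 0.7],
    [[-0.004, -0.59, 0.53], [0, 0, 0], 0],
    [[-0.004, -0.59, 0.53], [0, 0, 0], 0],
    [[-0.004, -0.59, 0.53], [0, 0, 0], 0],
    [[-0.004, -0.59, 0.53], [0, 0, 0], 0],
    [[-0.004, -0.59, 0.53], [0, 0, 0], 0],
    [[-0.004, -0.59, 0.53], [0, 0, 0], 0]
  ]
}}

```text
time: 3.3
position: [0.4279, -0.1053, 0.0779]
tool_rot: [0.152, 3.134, -0.008]
contact_force: [-1.3, -11.0, 6.8]
width: 0.0204
gripper_force: 58.5
```

Run:
```python
from h import *
p=robot.sense()['position']; go(p+.08*PX)
```

```text
t 3.3 pos [ 0.4279 -0.1053  0.0779] F [ -1.25 -10.98   6.82] w 0.020402032340132287
turn [-0.0045  0.0041  0.0042]
[ 0.50746766 -0.11340111  0.07791768] [-0.32   -0.0014  0.0014]
```

{"method": "carry_out", "body": {
  "increments": [
    [[-0.04, 0, 0], [0, 0, 0], 0],
    [[-0.08, 0, 0], [0, 0, 0], 0],
    [[-0.12, 0, 0], [0, 0, 0], 0],
    [[-0.16, 0, 0], [0, 0, 0], 0],
    [[-0.2, 0, 0], [0, 0, 0], 0],
    [[-0.24, 0, 0], [0, 0, 0], 0],
    [[-0.27, 0, 0], [0, 0, 0], 0],
    [[-0.3, 0, 0], [0, 0, 0], 0],
    [[-0.32, 0, 0], [0, 0, 0], 0],
    [[-0.33, 0, 0], [0, 0, 0], 0],
    [[-0.33, 0, 0], [0, 0, 0], 0]
  ]
}}

```text
time: 4.4
position: [0.507, -0.1134, 0.0779]
tool_rot: [-0.153, -3.135, 0.006]
contact_force: [-9.8, -7.5, 14.5]
width: 0.0201
gripper_force: 59.9
```

{"method": "carry_out", "body": {
  "increments": [
    [[-0.01, 0, 0], [0, 0, 0], 0],
    [[-0.02, 0, 0], [0, 0, 0], 0],
    [[-0.02, 0, 0], [0, 0, 0], 0]
  ]
}}

```text
time: 4.7
position: [0.5072, -0.1135, 0.0777]
tool_rot: [-0.153, -3.124, 0.003]
contact_force: [-23.1, -5.6, 29.7]
width: 0.0205
gripper_force: 61.4
```

Run:
```python
from h import *
go()
```

```text
t 4.7 pos [ 0.5072 -0.1135  0.0777] F [-23.11  -5.57  29.65] w 0.020512025463317214
turn [-0.0023 -0.013   0.003 ]
```

{"method": "carry_out", "body": {
  "increments": [
    [[0.01, 0, 0], [0, 0, 0], 0],
    [[0.01, 0, 0], [0, 0, 0], 0.7],
    [[0.01, 0, 0], [0, 0, 0], 0.7],
    [[0.01, 0, 0], [0, 0, 0], 0.7],
    [[0.01, 0, 0], [0, 0, 0], 0.7],
    [[0.01, 0, -0.06], [0, 0, 0], 0.7],
    [[0.02, 0, -0.2], [0, 0, 0], 0.7],
    [[0.06, 0, -0.4], [0, 0, 0], 0.7],
    [[0.08, 0, -0.6], [0, 0, 0], 0.7],
    [[0.08, 0, -0.8], [0, 0, 0], 0.7],
    [[0.08, 0, -1], [0, 0, 0], 0.7],
    [[0.08, 0, -1], [0, 0, 0], 0.7]
  ]
}}

```text
time: 5.9
position: [0.4966, -0.1084, 0.3341]
tool_rot: [0.149, 3.124, 0.002]
contact_force: [1.1, -1.2, 0.5]
width: 0.06
gripper_force: 0.0
```

Run:
```python
from h import *
c=shot('scene','s2.png');t=shot('top','t2.png')
a=c['image'][130:260,225:375];b=t['image'][140:250,215:345]
cv2.imwrite('pics/m2.png',cv2.hconcat([cv2.resize(x[:,:,::-1],(400,400),interpolation=2) for x in(a,b)]))
go((.6324,-.1733,.38),(.6324,-.1733,.27))
```

```text
t 6.0 pos [ 0.4943 -0.1077  0.328 ] F [-0.13  0.27 -0.98] w 0.05985183451377195
turn [0.0009 0.0039 0.0056]
(0.6324, -0.1733, 0.38) [-0.5758 -0.2086 -0.2057]
(0.6324, -0.1733, 0.27) [-0.574  -0.209   0.2343]
```

View pics/m2.png

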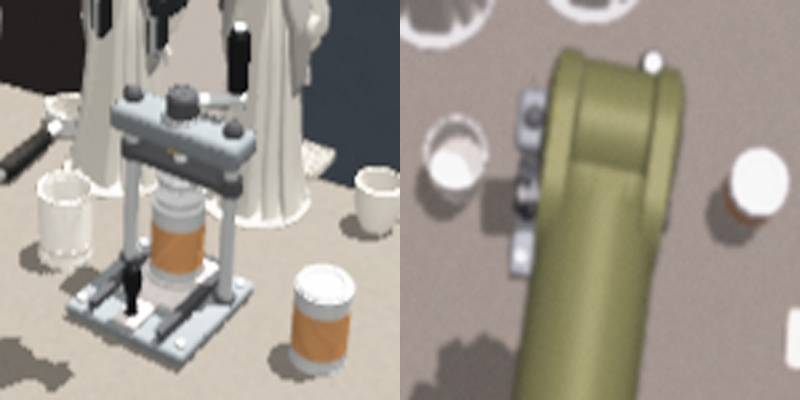

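The slide is home: the knob is back against the base and the tin stands under the plate. Next is the grip.

{"method": "carry_out", "body": {
  "increments": [
    [[0, -0.05, -0.2], [0, 0, 0.005], 0.7],
    [[-0.15, -0.1, -0.24], [0, 0, 0.005], 0.7],
    [[-0.3, -0.15, -0.24], [0, 0, 0.005], 0.7],
    [[-0.45, -0.2, -0.22], [0, 0, 0.005], 0.7],
    [[-0.57, -0.21, -0.2], [0, 0, 0.005], 0.7],
    [[-0.57, -0.21, -0.1], [0, 0, 0.005], 0.7],
    [[-0.57, -0.21, 0], [0, 0, 0.005], 0.7],
    [[-0.57, -0.21, 0.1], [0, 0, 0.005], 0.7],
    [[-0.57, -0.21, 0.2], [0, 0, 0.005], 0.7],
    [[-0.57, -0.21, 0.23], [0, 0, 0.005], 0.7],
    [[-0.57, -0.21, 0.23], [0, 0, 0.005], 0.7]
  ]
}}

```text
time: 7.1
position: [0.6294, -0.1728, 0.2662]
tool_rot: [-0.158, -3.133, -0.001]
contact_force: [0.4, -0.2, -0.3]
width: 0.0599
gripper_force: 0.0
```

{"method": "carry_out", "body": {
  "increments": [
    [[0, 0, 0], [0, 0, 0], 0],
    [[0, 0, 0], [0, 0, 0], 0],
    [[0, 0, 0], [0, 0, 0], 0],
    [[0, 0, 0], [0, 0, 0], 0],
    [[0, 0, 0], [0, 0, 0], 0]
  ]
}}

```text
time: 7.6
position: [0.6311, -0.1732, 0.2701]
tool_rot: [0.157, 3.135, 0.0]
contact_force: [-0.4, 1.0, 6.7]
width: 0.0253
gripper_force: 59.4
```

Run:
```python
from h import *
go()
p=robot.sense()['position']-AX; print('rel press',p@PX,p@PY,np.degrees(np.arctan2(p@PY,p@PX)),np.hypot(p[0],p[1]))
```

```text
t 7.6 pos [ 0.6311 -0.1732  0.2701] F [-0.38  1.03  6.7 ] w 0.025331481681376458
turn [0.0004 0.0025 0.001 ]
rel press 0.03924406423427952 -0.04478654439690486 -48.77364171375197 0.05954691733101736
```

```bash
cat >> h.py <<'E'
def table(th0,step,n):
    for i in range(1,n+1):
        a,b=np.radians(th0),np.radians(th0+step*i); print(f'[[{-.24*(np.cos(b)-np.cos(a)):.3f}, {.24*(np.sin(b)-np.sin(a)):.3f}, 0], [0, 0, 0], 0],',end=' ')
    print()
def where():
    s=robot.sense();p=s['position']-AX;x,y=p@PX,p@PY;print('t',s['time'],'rel',x.round(4),y.round(4),'r',np.hypot(x,y).round(4),'ang',np.degrees(np.arctan2(y,x)).round(1),'F',s['contact_force'].round(1),'w',s['width'].round(4))
E
python3 -c "
from h import *
table(-48.8,-18,20)"
```

```text
[[0.064, -0.040, 0], [0, 0, 0], 0], [[0.136, -0.058, 0], [0, 0, 0], 0], [[0.211, -0.053, 0], [0, 0, 0], 0], [[0.281, -0.026, 0], [0, 0, 0], 0], [[0.339, 0.022, 0], [0, 0, 0], 0], [[0.379, 0.086, 0], [0, 0, 0], 0], [[0.397, 0.159, 0], [0, 0, 0], 0], [[0.392, 0.234, 0], [0, 0, 0], 0], [[0.364, 0.303, 0], [0, 0, 0], 0], [[0.316, 0.361, 0], [0, 0, 0], 0], [[0.253, 0.401, 0], [0, 0, 0], 0], [[0.180, 0.420, 0], [0, 0, 0], 0], [[0.105, 0.415, 0], [0, 0, 0], 0], [[0.035, 0.387, 0], [0, 0, 0], 0], [[-0.022, 0.339, 0], [0, 0, 0], 0], [[-0.063, 0.275, 0], [0, 0, 0], 0], [[-0.081, 0.202, 0], [0, 0, 0], 0], [[-0.076, 0.127, 0], [0, 0, 0], 0], [[-0.048, 0.058, 0], [0, 0, 0], 0], [[0.000, 0.000, 0], [0, 0, 0], 0],
```

Quarter turn first, as a check.

{"method": "carry_out", "body": {
  "increments": [
    [[0.064, -0.04, 0], [0, 0, 0], 0],
    [[0.136, -0.058, 0], [0, 0, 0], 0],
    [[0.211, -0.053, 0], [0, 0, 0], 0],
    [[0.281, -0.026, 0], [0, 0, 0], 0],
    [[0.339, 0.022, 0], [0, 0, 0], 0],
    [[0.339, 0.022, 0], [0, 0, 0], 0]
  ]
}}

```text
time: 8.2
position: [0.548, -0.1557, 0.27]
tool_rot: [0.15, 3.133, 0.006]
contact_force: [2.0, 3.5, 3.9]
width: 0.025
gripper_force: 60.5
```

```bash
python3 -c "
from h import *
where(); table(-138.8,-18,20)"
```

```text
Traceback (most recent call last):
  File "h.py", line 26, in where
    s=robot.sense();p=s['position']-AX;x,y=p@PX,p@PY;print('t',s['time'],'rel',x.round(4),y.round(4),'r',np.hypot(x,y).round(4),'ang',np.degrees(np.arctan2(y,x)).round(1),'F',s['contact_force'].round(1),'w',s['width'].round(4))
                                                                                                                                                                                                               ^^^^^^^^^^^^^^^^
AttributeError: 'float' object has no attribute 'round'
```

```bash
sed -i "s/s\['width'\].round(4)/round(s['width'],4)/" h.py; python3 -c "
from h import *
where(); table(-138.8,-18,20)"
```

```text
t 8.2 rel -0.0452 -0.0358 r 0.0576 ang -141.6 F [2.  3.5 3.9] w 0.025
[[0.040, 0.064, 0], [0, 0, 0], 0], [[0.058, 0.136, 0], [0, 0, 0], 0], [[0.053, 0.211, 0], [0, 0, 0], 0], [[0.026, 0.281, 0], [0, 0, 0], 0], [[-0.022, 0.339, 0], [0, 0, 0], 0], [[-0.086, 0.379, 0], [0, 0, 0], 0], [[-0.159, 0.397, 0], [0, 0, 0], 0], [[-0.234, 0.392, 0], [0, 0, 0], 0], [[-0.303, 0.364, 0], [0, 0, 0], 0], [[-0.361, 0.316, 0], [0, 0, 0], 0], [[-0.401, 0.253, 0], [0, 0, 0], 0], [[-0.420, 0.180, 0], [0, 0, 0], 0], [[-0.415, 0.105, 0], [0, 0, 0], 0], [[-0.387, 0.035, 0], [0, 0, 0], 0], [[-0.339, -0.022, 0], [0, 0, 0], 0], [[-0.275, -0.063, 0], [0, 0, 0], 0], [[-0.202, -0.081, 0], [0, 0, 0], 0], [[-0.127, -0.076, 0], [0, 0, 0], 0], [[-0.058, -0.048, 0], [0, 0, 0], 0], [[-0.000, -0.000, 0], [0, 0, 0], 0],
```

{"method": "carry_out", "body": {
  "increments": [
    [[0.04, 0.064, 0], [0, 0, 0], 0],
    [[0.058, 0.136, 0], [0, 0, 0], 0],
    [[0.053, 0.211, 0], [0, 0, 0], 0],
    [[0.026, 0.281, 0], [0, 0, 0], 0],
    [[-0.022, 0.339, 0], [0, 0, 0], 0],
    [[-0.086, 0.379, 0], [0, 0, 0], 0],
    [[-0.159, 0.397, 0], [0, 0, 0], 0],
    [[-0.234, 0.392, 0], [0, 0, 0], 0],
    [[-0.303, 0.364, 0], [0, 0, 0], 0],
    [[-0.361, 0.316, 0], [0, 0, 0], 0],
    [[-0.401, 0.253, 0], [0, 0, 0], 0],
    [[-0.42, 0.18, 0], [0, 0, 0], 0],
    [[-0.415, 0.105, 0], [0, 0, 0], 0],
    [[-0.387, 0.035, 0], [0, 0, 0], 0],
    [[-0.339, -0.022, 0], [0, 0, 0], 0],
    [[-0.275, -0.063, 0], [0, 0, 0], 0],
    [[-0.202, -0.081, 0], [0, 0, 0], 0],
    [[-0.127, -0.076, 0], [0, 0, 0], 0],
    [[-0.058, -0.048, 0], [0, 0, 0], 0],
    [[0, 0, 0], [0, 0, 0], 0]
  ]
}}

```text
time: 10.2
position: [0.549, -0.1575, 0.27]
tool_rot: [0.156, 3.131, 0.003]
contact_force: [7.9, 4.6, 4.9]
width: 0.0255
gripper_force: 60.9
```

```bash
python3 -c "
from h import *
where()
c=shot('scene','s3.png'); a=c['image'][130:240,240:330,::-1]; o=cv2.imread('pics/scene0.png')[130:240,240:330]
cv2.imwrite('pics/m3.png',cv2.hconcat([cv2.resize(x,(400,489),interpolation=2) for x in(o,a)]))"
```

```text
t 10.2 rel -0.044 -0.0375 r 0.0578 ang -139.6 F [7.9 4.6 4.9] w 0.0255
```

View pics/m3.png

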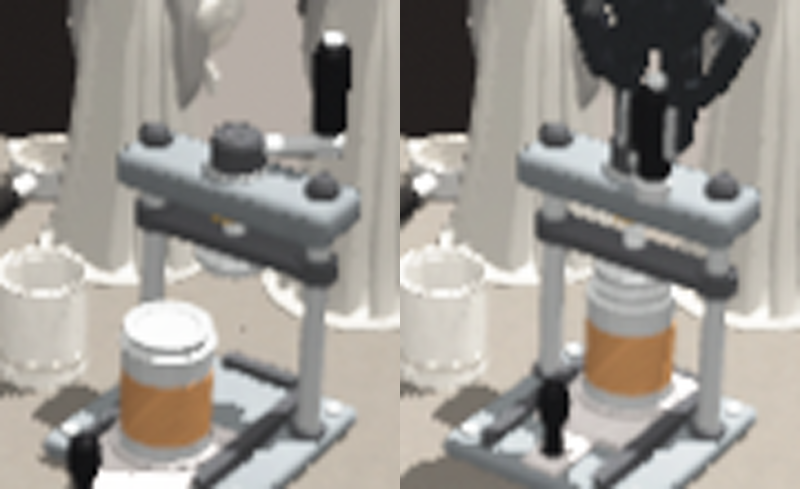

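{"method": "carry_out", "body": {
  "increments": [
    [[0.04, 0.064, 0], [0, 0, 0], 0],
    [[0.058, 0.136, 0], [0, 0, 0], 0],
    [[0.053, 0.211, 0], [0, 0, 0], 0],
    [[0.026, 0.281, 0], [0, 0, 0], 0],
    [[-0.022, 0.339, 0], [0, 0, 0], 0],
    [[-0.086, 0.379, 0], [0, 0, 0], 0],
    [[-0.159, 0.397, 0], [0, 0, 0], 0],
    [[-0.234, 0.392, 0], [0, 0, 0], 0],
    [[-0.303, 0.364, 0], [0, 0, 0], 0],
    [[-0.361, 0.316, 0], [0, 0, 0], 0]
  ]
}}

```text
time: 11.25
position: [0.6468, -0.0874, 0.27]
tool_rot: [0.152, 3.136, 0.003]
contact_force: [-3.4, 0.3, 12.4]
width: 0.0253
gripper_force: 61.6
```

```bash
python3 -c "
from h import *
where();table(41.2,-9,20)"
```

```text
t 11.25 rel 0.0462 0.0422 r 0.0626 ang 42.4 F [-3.4  0.3 12.4] w 0.0253
[[-0.023, -0.030, 0], [0, 0, 0], 0], [[-0.040, -0.064, 0], [0, 0, 0], 0], [[-0.052, -0.099, 0], [0, 0, 0], 0], [[-0.058, -0.136, 0], [0, 0, 0], 0], [[-0.059, -0.174, 0], [0, 0, 0], 0], [[-0.053, -0.211, 0], [0, 0, 0], 0], [[-0.042, -0.247, 0], [0, 0, 0], 0], [[-0.026, -0.281, 0], [0, 0, 0], 0], [[-0.004, -0.312, 0], [0, 0, 0], 0], [[0.022, -0.339, 0], [0, 0, 0], 0], [[0.053, -0.361, 0], [0, 0, 0], 0], [[0.086, -0.379, 0], [0, 0, 0], 0], [[0.122, -0.391, 0], [0, 0, 0], 0], [[0.159, -0.397, 0], [0, 0, 0], 0], [[0.196, -0.398, 0], [0, 0, 0], 0], [[0.234, -0.392, 0], [0, 0, 0], 0], [[0.270, -0.381, 0], [0, 0, 0], 0], [[0.303, -0.364, 0], [0, 0, 0], 0], [[0.334, -0.342, 0], [0, 0, 0], 0], [[0.361, -0.316, 0], [0, 0, 0], 0],
```

{"method": "carry_out", "body": {
  "increments": [
    [[-0.023, -0.03, 0], [0, 0, 0], 0],
    [[-0.04, -0.064, 0], [0, 0, 0], 0],
    [[-0.052, -0.099, 0], [0, 0, 0], 0],
    [[-0.058, -0.136, 0], [0, 0, 0], 0],
    [[-0.059, -0.174, 0], [0, 0, 0], 0],
    [[-0.053, -0.211, 0], [0, 0, 0], 0],
    [[-0.042, -0.247, 0], [0, 0, 0], 0],
    [[-0.026, -0.281, 0], [0, 0, 0], 0],
    [[-0.004, -0.312, 0], [0, 0, 0], 0],
    [[0.022, -0.339, 0], [0, 0, 0], 0],
    [[0.053, -0.361, 0], [0, 0, 0], 0],
    [[0.086, -0.379, 0], [0, 0, 0], 0],
    [[0.122, -0.391, 0], [0, 0, 0], 0],
    [[0.159, -0.397, 0], [0, 0, 0], 0]
  ]
}}

```text
time: 12.65
position: [0.5969, -0.183, 0.27]
tool_rot: [0.155, 3.134, 0.003]
contact_force: [2.7, 3.3, 9.4]
width: 0.0248
gripper_force: 61.3
```

```bash
python3 -c "
from h import *
where();table(-84.8,-9,20)
c=shot('scene','s4.png')
im={n:cv2.imread('pics/'+n) for n in('scene0.png','s2.png','s3.png','s4.png')}
# bar vertical position along columns x=306..312 area
for n,i in im.items(): print(n,[i[165:215,x].max(1).tolist() for x in (305,)])
"
```

```text
t 12.65 rel 0.0062 -0.0579 r 0.0583 ang -83.9 F [2.7 3.3 9.4] w 0.0248
[[0.038, -0.000, 0], [0, 0, 0], 0], [[0.075, 0.005, 0], [0, 0, 0], 0], [[0.111, 0.016, 0], [0, 0, 0], 0], [[0.145, 0.033, 0], [0, 0, 0], 0], [[0.175, 0.055, 0], [0, 0, 0], 0], [[0.202, 0.081, 0], [0, 0, 0], 0], [[0.225, 0.111, 0], [0, 0, 0], 0], [[0.242, 0.144, 0], [0, 0, 0], 0], [[0.254, 0.180, 0], [0, 0, 0], 0], [[0.261, 0.217, 0], [0, 0, 0], 0], [[0.261, 0.255, 0], [0, 0, 0], 0], [[0.256, 0.292, 0], [0, 0, 0], 0], [[0.245, 0.328, 0], [0, 0, 0], 0], [[0.228, 0.362, 0], [0, 0, 0], 0], [[0.206, 0.393, 0], [0, 0, 0], 0], [[0.180, 0.420, 0], [0, 0, 0], 0], [[0.150, 0.442, 0], [0, 0, 0], 0], [[0.116, 0.460, 0], [0, 0, 0], 0], [[0.081, 0.472, 0], [0, 0, 0], 0], [[0.044, 0.478, 0], [0, 0, 0], 0], 
scene0.png [[145, 183, 145, 104, 123, 177, 217, 216, 215, 215, 208, 188, 158, 123, 101, 94, 93, 91, 87, 78, 73, 74, 75, 77, 70, 58, 61, 118, 172, 212, 242, 250, 250, 250, 240, 195, 180, 197, 197, 197, 197, 198, 198, 199, 197, 196, 198, 194, 170, 139]]
s2.png [[155, 195, 156, 113, 132, 190, 228, 227, 226, 227, 220, 200, 169, 133, 109, 101, 100, 99, 94, 84, 80, 80, 82, 83, 75, 64, 67, 126, 184, 224, 248, 252, 252, 252, 246, 206, 193, 209, 209, 208, 209, 210, 210, 210, 209, 208, 210, 206, 181, 149]]
s3.png [[195, 195, 180, 201, 228, 228, 228, 227, 226, 227, 220, 200, 169, 132, 110, 101, 100, 99, 99, 133, 165, 143, 94, 80, 81, 82, 83, 75, 63, 67, 225, 252, 253, 252, 246, 207, 193, 209, 209, 209, 209, 210, 211, 210, 209, 209, 211, 206, 181, 149]]
s4.png [[193, 184, 164, 163, 202, 193, 132, 131, 131, 131, 130, 129, 123, 113, 104, 100, 99, 98, 97, 131, 165, 166, 166, 141, 92, 79, 80, 81, 83, 74, 63, 66, 223, 252, 245, 206, 191, 208, 207, 207, 208, 209, 209, 209, 207, 207, 208, 205, 180, 148]]
```

{"method": "carry_out", "body": {
  "increments": [
    [[0.038, 0, 0], [0, 0, 0], 0],
    [[0.075, 0.005, 0], [0, 0, 0], 0],
    [[0.111, 0.016, 0], [0, 0, 0], 0],
    [[0.145, 0.033, 0], [0, 0, 0], 0],
    [[0.175, 0.055, 0], [0, 0, 0], 0]
  ]
}}

```text
time: 13.2
position: [0.5554, -0.1649, 0.27]
tool_rot: [0.155, 3.132, 0.002]
contact_force: [5.0, 2.0, 7.2]
width: 0.025
gripper_force: 61.0
```

```bash
python3 -c "
from h import *
where();table(-129.8,-9,8)
c=shot('scene','s5.png'); a=c['image'][170:240,255:320,::-1]; o=cv2.imread('pics/s2.png')[170:240,255:320]
cv2.imwrite('pics/m5.png',cv2.hconcat([cv2.resize(x,(400,430),interpolation=2) for x in(o,a)]))"
```

```text
t 13.2 rel -0.037 -0.0441 r 0.0576 ang -129.9 F [5.  2.  7.2] w 0.025
[[0.027, 0.026, 0], [0, 0, 0], 0], [[0.049, 0.056, 0], [0, 0, 0], 0], [[0.067, 0.090, 0], [0, 0, 0], 0], [[0.079, 0.126, 0], [0, 0, 0], 0], [[0.085, 0.163, 0], [0, 0, 0], 0], [[0.086, 0.200, 0], [0, 0, 0], 0], [[0.080, 0.238, 0], [0, 0, 0], 0], [[0.069, 0.274, 0], [0, 0, 0], 0],
```

View pics/m5.png

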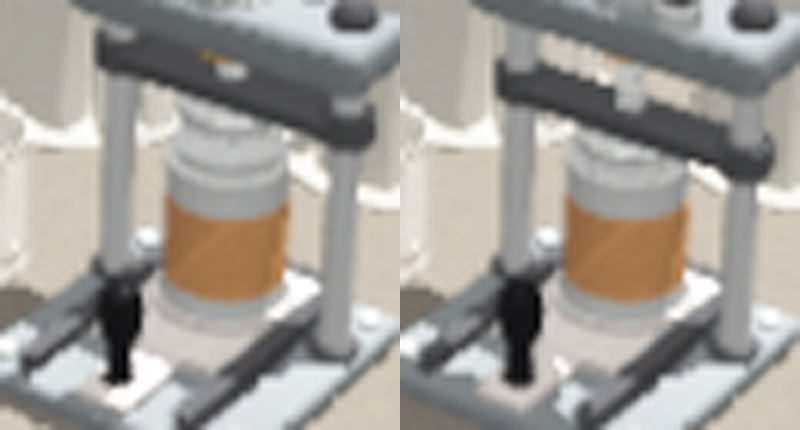

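The plate is now pressing the lid, which sits lower than before. I'll go on in small steps and watch for the stall.

{"method": "carry_out", "body": {
  "increments": [
    [[0.027, 0.026, 0], [0, 0, 0], 0],
    [[0.049, 0.056, 0], [0, 0, 0], 0]
  ]
}}

```text
time: 13.45
position: [0.5448, -0.1502, 0.27]
tool_rot: [0.156, 3.132, 0.001]
contact_force: [6.7, 1.9, 6.2]
width: 0.0252
gripper_force: 60.9
```

```bash
python3 -c "
from h import *
where();table(-147.8,-9,2);table(-165.8,-9,2);table(-183.8,-9,2);table(-201.8,-9,2)"
```

```text
t 13.45 rel -0.049 -0.0306 r 0.0577 ang -148.0 F [6.7 1.9 6.2] w 0.0252
[[0.018, 0.033, 0], [0, 0, 0], 0], [[0.030, 0.069, 0], [0, 0, 0], 0], 
[[0.006, 0.037, 0], [0, 0, 0], 0], [[0.007, 0.075, 0], [0, 0, 0], 0], 
[[-0.005, 0.037, 0], [0, 0, 0], 0], [[-0.017, 0.073, 0], [0, 0, 0], 0], 
[[-0.017, 0.034, 0], [0, 0, 0], 0], [[-0.038, 0.064, 0], [0, 0, 0], 0],
```

{"method": "carry_out", "body": {
  "increments": [
    [[0.018, 0.033, 0], [0, 0, 0], 0],
    [[0.03, 0.069, 0], [0, 0, 0], 0]
  ]
}}

```text
time: 13.65
position: [0.5391, -0.1327, 0.27]
tool_rot: [0.157, 3.132, -0.0]
contact_force: [5.6, -0.2, 5.4]
width: 0.025
gripper_force: 60.8
```

{"method": "carry_out", "body": {
  "increments": [
    [[0.006, 0.037, 0], [0, 0, 0], 0],
    [[0.007, 0.075, 0], [0, 0, 0], 0]
  ]
}}

```text
time: 13.85
position: [0.5388, -0.1147, 0.27]
tool_rot: [0.158, 3.132, -0.001]
contact_force: [6.0, -2.5, 5.4]
width: 0.025
gripper_force: 60.9
```

{"method": "carry_out", "body": {
  "increments": [
    [[-0.005, 0.037, 0], [0, 0, 0], 0],
    [[-0.017, 0.073, 0], [0, 0, 0], 0]
  ]
}}

```text
time: 14.05
position: [0.544, -0.0975, 0.27]
tool_rot: [0.159, 3.135, -0.002]
contact_force: [0.0, -3.5, 8.4]
width: 0.025
gripper_force: 61.2
```

{"method": "carry_out", "body": {
  "increments": [
    [[-0.017, 0.034, 0], [0, 0, 0], 0],
    [[-0.038, 0.064, 0], [0, 0, 0], 0]
  ]
}}

```text
time: 14.25
position: [0.5541, -0.0824, 0.2699]
tool_rot: [0.159, 3.137, -0.001]
contact_force: [-3.4, -2.5, 11.6]
width: 0.0253
gripper_force: 61.4
```

```bash
python3 -c "
from h import *
where()
for i in range(6): table(-219.8-18*i,-9,2)"
```

```text
t 14.25 rel -0.0465 0.0378 r 0.06 ang 140.9 F [-3.4 -2.5 11.6] w 0.0253
[[-0.026, 0.027, 0], [0, 0, 0], 0], [[-0.056, 0.049, 0], [0, 0, 0], 0], 
[[-0.033, 0.018, 0], [0, 0, 0], 0], [[-0.069, 0.030, 0], [0, 0, 0], 0], 
[[-0.037, 0.006, 0], [0, 0, 0], 0], [[-0.075, 0.007, 0], [0, 0, 0], 0], 
[[-0.037, -0.005, 0], [0, 0, 0], 0], [[-0.073, -0.017, 0], [0, 0, 0], 0], 
[[-0.034, -0.017, 0], [0, 0, 0], 0], [[-0.064, -0.038, 0], [0, 0, 0], 0], 
[[-0.027, -0.026, 0], [0, 0, 0], 0], [[-0.049, -0.056, 0], [0, 0, 0], 0],
```

{"method": "carry_out", "body": {
  "increments": [
    [[-0.026, 0.027, 0], [0, 0, 0], 0],
    [[-0.056, 0.049, 0], [0, 0, 0], 0]
  ]
}}

```text
time: 14.45
position: [0.5687, -0.0708, 0.2699]
tool_rot: [-0.158, -3.136, -0.001]
contact_force: [-5.7, -0.6, 12.7]
width: 0.0251
gripper_force: 61.6
```

{"method": "carry_out", "body": {
  "increments": [
    [[-0.033, 0.018, 0], [0, 0, 0], 0],
    [[-0.069, 0.03, 0], [0, 0, 0], 0]
  ]
}}

```text
time: 14.65
position: [0.5865, -0.0642, 0.2699]
tool_rot: [-0.156, -3.135, -0.003]
contact_force: [-6.5, 2.0, 14.1]
width: 0.0246
gripper_force: 61.7
```

{"method": "carry_out", "body": {
  "increments": [
    [[-0.037, 0.006, 0], [0, 0, 0], 0],
    [[-0.075, 0.007, 0], [0, 0, 0], 0]
  ]
}}

```text
time: 14.85
position: [0.6054, -0.0633, 0.2699]
tool_rot: [-0.155, -3.135, -0.005]
contact_force: [-7.4, 2.1, 13.1]
width: 0.0253
gripper_force: 61.8
```

```bash
python3 -c "
from h import *
where()
c=shot('scene','s6.png'); a=c['image'][170:240,255:320,::-1]; o=cv2.imread('pics/s5.png')[170:240,255:320]
print([cv2.imread('pics/s%d.png'%k)[186:206,305].max(1).tolist() for k in(5,6)])
print([cv2.imread('pics/s%d.png'%k)[192:206,288].max(1).tolist() for k in(2,3,4,5,6)])
cv2.imwrite('pics/m6.png',cv2.hconcat([cv2.resize(x,(400,430),interpolation=2) for x in(o,a)]))"
```

```text
t 14.85 rel 0.0025 0.0619 r 0.062 ang 87.7 F [-7.4  2.1 13.1] w 0.0253
[[167, 167, 161, 124, 79, 80, 80, 82, 79, 69, 63, 224, 252, 246, 206, 192, 209, 209, 209, 209], [164, 165, 165, 159, 122, 78, 78, 79, 80, 74, 63, 62, 219, 245, 204, 190, 206, 206, 206, 206]]
[[178, 195, 194, 191, 173, 156, 176, 182, 163, 158, 158, 158, 161, 162], [183, 158, 164, 179, 174, 156, 176, 182, 162, 158, 158, 159, 162, 162], [178, 195, 178, 152, 166, 171, 181, 180, 161, 156, 157, 157, 157, 156], [157, 194, 188, 170, 162, 175, 187, 181, 163, 158, 158, 159, 159, 158], [114, 172, 193, 181, 158, 157, 172, 180, 165, 155, 155, 156, 156, 156]]
```

View pics/m6.png

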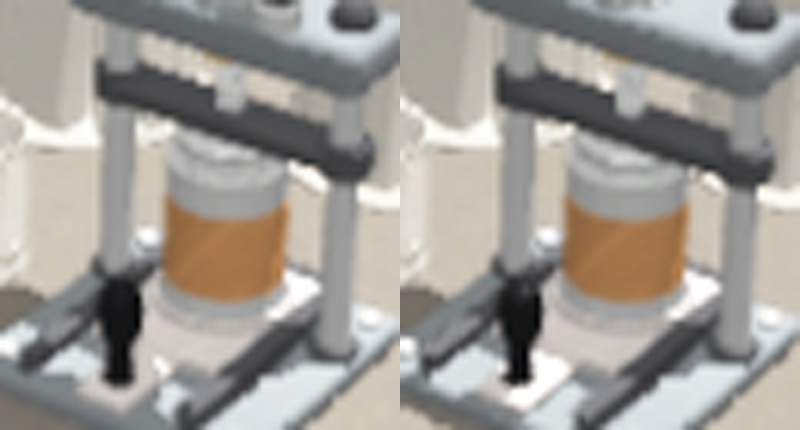

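The plate is still descending and there is no stall yet, so I'll continue.

{"method": "carry_out", "body": {
  "increments": [
    [[-0.037, -0.005, 0], [0, 0, 0], 0],
    [[-0.073, -0.017, 0], [0, 0, 0], 0]
  ]
}}

```text
time: 15.1
position: [0.6224, -0.0679, 0.2698]
tool_rot: [-0.153, -3.133, -0.008]
contact_force: [-29.2, 13.7, 22.8]
width: 0.0251
gripper_force: 63.2
```

{"method": "carry_out", "body": {
  "increments": [
    [[-0.034, -0.017, 0], [0, 0, 0], 0],
    [[-0.064, -0.038, 0], [0, 0, 0], 0]
  ]
}}

```text
time: 15.3
position: [0.6255, -0.0686, 0.2689]
tool_rot: [-0.141, -3.1, -0.036]
contact_force: [-50.6, 33.6, 33.6]
width: 0.0255
gripper_force: 68.0
```

```bash
python3 -c "
from h import *
where()"
```

```text
t 15.3 rel 0.0231 0.0587 r 0.0631 ang 68.5 F [-50.6  33.6  33.6] w 0.0255
```

It has stalled firmly at about 69°, after 963° of winding, so the lid is home. Now wind back.

```bash
python3 -c "
from h import *
table(50.2,18,20)"
```

```text
[[0.064, 0.038, 0], [0, 0, 0], 0], [[0.138, 0.055, 0], [0, 0, 0], 0], [[0.213, 0.048, 0], [0, 0, 0], 0], [[0.282, 0.019, 0], [0, 0, 0], 0], [[0.338, -0.031, 0], [0, 0, 0], 0], [[0.376, -0.095, 0], [0, 0, 0], 0], [[0.393, -0.168, 0], [0, 0, 0], 0], [[0.386, -0.243, 0], [0, 0, 0], 0], [[0.357, -0.312, 0], [0, 0, 0], 0], [[0.307, -0.369, 0], [0, 0, 0], 0], [[0.243, -0.407, 0], [0, 0, 0], 0], [[0.170, -0.424, 0], [0, 0, 0], 0], [[0.095, -0.417, 0], [0, 0, 0], 0], [[0.026, -0.387, 0], [0, 0, 0], 0], [[-0.031, -0.338, 0], [0, 0, 0], 0], [[-0.069, -0.274, 0], [0, 0, 0], 0], [[-0.086, -0.200, 0], [0, 0, 0], 0], [[-0.079, -0.126, 0], [0, 0, 0], 0], [[-0.049, -0.056, 0], [0, 0, 0], 0], [[-0.000, -0.000, 0], [0, 0, 0], 0],
```

{"method": "carry_out", "body": {
  "increments": [
    [[0.064, 0.038, 0], [0, 0, 0], 0],
    [[0.064, 0.038, 0], [0, 0, 0], 0]
  ]
}}

```text
time: 15.5
position: [0.6211, -0.0666, 0.2691]
tool_rot: [-0.151, -3.132, -0.011]
contact_force: [-6.2, 5.6, 10.3]
width: 0.0252
gripper_force: 61.2
```

```bash
python3 -c "
from h import *
where();go();table(68.2,18,20)"
```

```text
t 15.5 rel 0.0185 0.0603 r 0.0631 ang 72.9 F [-6.2  5.6 10.3] w 0.0252
t 15.5 pos [ 0.6211 -0.0666  0.2691] F [-6.2   5.58 10.28] w 0.025198783853069506
turn [ 0.0064 -0.0057  0.0043]
[[0.073, 0.017, 0], [0, 0, 0], 0], [[0.148, 0.010, 0], [0, 0, 0], 0], [[0.217, -0.020, 0], [0, 0, 0], 0], [[0.274, -0.069, 0], [0, 0, 0], 0], [[0.312, -0.134, 0], [0, 0, 0], 0], [[0.329, -0.207, 0], [0, 0, 0], 0], [[0.322, -0.282, 0], [0, 0, 0], 0], [[0.292, -0.351, 0], [0, 0, 0], 0], [[0.243, -0.407, 0], [0, 0, 0], 0], [[0.178, -0.446, 0], [0, 0, 0], 0], [[0.105, -0.462, 0], [0, 0, 0], 0], [[0.030, -0.456, 0], [0, 0, 0], 0], [[-0.039, -0.426, 0], [0, 0, 0], 0], [[-0.095, -0.376, 0], [0, 0, 0], 0], [[-0.134, -0.312, 0], [0, 0, 0], 0], [[-0.150, -0.239, 0], [0, 0, 0], 0], [[-0.144, -0.164, 0], [0, 0, 0], 0], [[-0.114, -0.095, 0], [0, 0, 0], 0], [[-0.064, -0.038, 0], [0, 0, 0], 0], [[-0.000, -0.000, 0], [0, 0, 0], 0],
```

{"method": "carry_out", "body": {
  "increments": [
    [[0.073, 0.017, 0], [0, 0, 0], 0],
    [[0.148, 0.01, 0], [0, 0, 0], 0],
    [[0.217, -0.02, 0], [0, 0, 0], 0],
    [[0.274, -0.069, 0], [0, 0, 0], 0],
    [[0.312, -0.134, 0], [0, 0, 0], 0],
    [[0.329, -0.207, 0], [0, 0, 0], 0],
    [[0.322, -0.282, 0], [0, 0, 0], 0],
    [[0.292, -0.351, 0], [0, 0, 0], 0],
    [[0.243, -0.407, 0], [0, 0, 0], 0],
    [[0.178, -0.446, 0], [0, 0, 0], 0],
    [[0.105, -0.462, 0], [0, 0, 0], 0],
    [[0.03, -0.456, 0], [0, 0, 0], 0],
    [[-0.039, -0.426, 0], [0, 0, 0], 0],
    [[-0.095, -0.376, 0], [0, 0, 0], 0],
    [[-0.134, -0.312, 0], [0, 0, 0], 0],
    [[-0.15, -0.239, 0], [0, 0, 0], 0],
    [[-0.144, -0.164, 0], [0, 0, 0], 0],
    [[-0.114, -0.095, 0], [0, 0, 0], 0],
    [[-0.064, -0.038, 0], [0, 0, 0], 0],
    [[0, 0, 0], [0, 0, 0], 0]
  ]
}}

```text
time: 17.5
position: [0.6254, -0.0682, 0.2692]
tool_rot: [0.152, 3.134, 0.003]
contact_force: [1.2, -1.7, 7.8]
width: 0.0253
gripper_force: 61.6
```

```bash
python3 -c "
from h import *
where()"
```

```text
t 17.5 rel 0.023 0.0592 r 0.0635 ang 68.8 F [ 1.2 -1.7  7.8] w 0.0253
```

{"method": "carry_out", "body": {
  "increments": [
    [[0.073, 0.017, 0], [0, 0, 0], 0],
    [[0.148, 0.01, 0], [0, 0, 0], 0],
    [[0.217, -0.02, 0], [0, 0, 0], 0],
    [[0.274, -0.069, 0], [0, 0, 0], 0],
    [[0.312, -0.134, 0], [0, 0, 0], 0],
    [[0.329, -0.207, 0], [0, 0, 0], 0],
    [[0.322, -0.282, 0], [0, 0, 0], 0],
    [[0.292, -0.351, 0], [0, 0, 0], 0],
    [[0.243, -0.407, 0], [0, 0, 0], 0],
    [[0.178, -0.446, 0], [0, 0, 0], 0],
    [[0.105, -0.462, 0], [0, 0, 0], 0],
    [[0.03, -0.456, 0], [0, 0, 0], 0],
    [[-0.039, -0.426, 0], [0, 0, 0], 0],
    [[-0.095, -0.376, 0], [0, 0, 0], 0],
    [[-0.134, -0.312, 0], [0, 0, 0], 0],
    [[-0.15, -0.239, 0], [0, 0, 0], 0],
    [[-0.144, -0.164, 0], [0, 0, 0], 0],
    [[-0.114, -0.095, 0], [0, 0, 0], 0],
    [[-0.064, -0.038, 0], [0, 0, 0], 0],
    [[0, 0, 0], [0, 0, 0], 0]
  ]
}}

```text
time: 19.5
position: [0.6254, -0.0681, 0.2692]
tool_rot: [0.152, 3.134, 0.003]
contact_force: [1.1, -1.7, 7.2]
width: 0.0256
gripper_force: 61.8
```

{"method": "carry_out", "body": {
  "increments": [
    [[0, 0, 0], [0, 0, 0], 0],
    [[0, 0, 0], [0, 0, 0], 0.7],
    [[0, 0, 0], [0, 0, 0], 0.7],
    [[0, 0, 0], [0, 0, 0], 0.7],
    [[0, 0, 0], [0, 0, 0], 0.7],
    [[0, 0, -0.1], [0, 0, 0], 0.7],
    [[0, 0, -0.2], [0, 0, 0], 0.7],
    [[0, 0, -0.3], [0, 0, 0], 0.7],
    [[0.2, 0, -0.4], [0, 0, 0], 0.7],
    [[0.4, 0, -0.4], [0, 0, 0], 0.7],
    [[0.4, 0.2, -0.4], [0, 0, 0], 0.7],
    [[0.4, 0.4, -0.4], [0, 0, 0], 0.7],
    [[0.4, 0.6, -0.4], [0, 0, 0], 0.7],
    [[0.4, 0.8, -0.4], [0, 0, 0], 0.7],
    [[0.4, 0.8, -0.4], [0, 0, 0], 0.7]
  ]
}}

```text
time: 21.0
position: [0.5426, 0.147, 0.3668]
tool_rot: [-0.137, -3.136, -0.003]
contact_force: [-1.0, 0.9, -0.7]
width: 0.0596
gripper_force: 0.0
```

```bash
python3 -c "
from h import *
where()
c=shot('scene','s7.png');t=shot('top','t7.png')
a=c['image'][130:260,225:375];b=t['image'][140:250,215:345]
cv2.imwrite('pics/m7.png',cv2.hconcat([cv2.resize(x[:,:,::-1],(400,400),interpolation=2) for x in(a,b)]))"
```

```text
t 21.0 rel -0.0812 0.2649 r 0.2771 ang 107.0 F [-1.   0.9 -0.7] w 0.0596
```

View pics/m7.png

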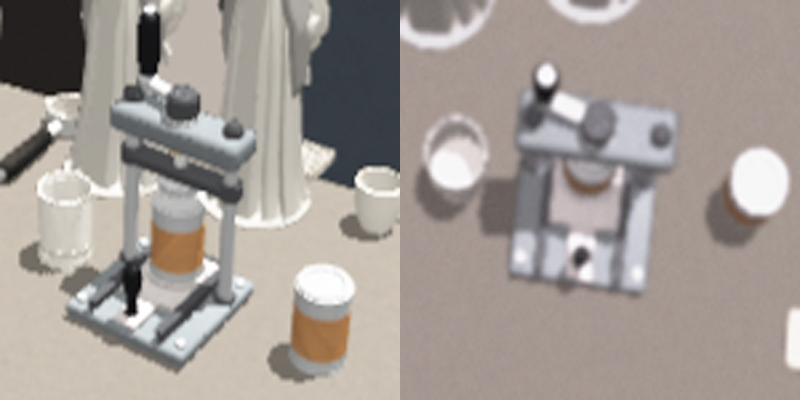

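The lid is down flush, the plate is raised clear, the slide is home, the tin is upright and the neighbours haven't moved. I'm handing in the job.

```bash
python3 -c "
from plant import robot
print(robot.sign_off())"
```

```text
the job is handed in; nothing more can be done
None
```

The tin is closed and the job is handed in at about 21 s: I pushed the slide home, wound the crank until it stalled on the lid, then wound it back two turns, and in the last pictures the tin stands upright in its nest with the plate clear.

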